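# Set the height of a dish camera stand and clamp it

## Task

Get the dish camera stand ready: push the specimen tray fully home under the camera, then press the spring-balanced camera head down until its pointer is level with the marker collar on the graduated rod. While you hold the head there, squeeze its cam lever fully shut against the fixed grip, and finish still holding head and lever in that squeeze, with the pointer level with the collar. Leave the other things on the bench where they are.

Things in the scene. Friction and masses are not known exactly. Their poses are not given: they have to be found in the camera images.
- stand: Dish camera stand, fixed: white base on rubber feet, top 18 mm high (in its own frame x -155 to 90, y -118 to 118 mm), square aluminium column (x 30 to 60, y -15 to 15, top z 345 mm), graduated rod 8 mm thick (x 5, y -106, top z 292 mm). Origin on the bench; x points from the stand's front (robot's side) to the column, y left, z up. All directions below (x, y, front, left) are this frame's.
- tray (a joint): Specimen tray with a glass dish, slides straight in rails on the base under the camera: metres it stands out towards the front (stand's -x); 0 = fully home against its stop, starts at 0.050 to 0.075. Runs with about 1.5 N of friction and stays where it is left.
- tray_handle (a point): Centre of the tray's black upright handle tab at its front end: 10 mm thick along x, 40 mm wide along y, 32 mm high (22 to 54 mm above the bench). Moves with the tray; nothing lies in front of it. With the tray home it lies 174 mm in front (-x) of the stand's origin, 79 mm in front of the front edge of the head plate above.
- head (a joint): Camera head, slides up and down on the column: metres it has been pressed down from its upper stop; 0 = top (as found), at most 0.100. A balance spring lifts it with about 3 to 7 N net, so it runs up again when let go unless the lever is shut.
- pointer (a point): Tip of the dark pointer on the right (-y) edge of the head plate, 6 mm below the plate's top face; moves with the head. This height is the one to bring level with the collar.
- collar: Marker collar on the graduated rod: a black disc 24 mm in diameter and 8 mm high with a bevelled rim; origin at its centre, at mid-height of the rim. A fixed mark, not a stop: the pointer passes 8 mm beside its rim. It lies 35 to 85 mm below the pointer's height at the start.
- grip: Fixed grip: white upright fin with rubber right face, 72 mm along x, 11 mm thick (y -5.5 to 5.5), 34 mm high, on the head. Origin: middle of its foot, on the top face of the white head plate (x -47 to 60, y -59.5 to 70.5 mm from here, 12 mm thick, 250 mm above the bench at the start), so that open fingers straddling grip and lever can stand with their tips on the plate and press it down.
- grip_mid (a point): Fixed to the head, 20 mm above the plate, midway between the outer faces of the fixed grip and the shut lever (each 11 mm away along y), 64 mm in front of the lever's pivot. A hand centred here over the plate, fingers closing along y, squeezes the lever shut. The open lever's outer face is up to 27 mm left of this point, up to 30 mm at 10 mm further to the front.
- lever (a joint): Cam lever left (+y) of the fixed grip, on the head, hinged about a vertical pin near the column, 5 to 31 mm above the plate: rad from shut; 0 = shut, along the grip; starts open at 0.18 to 0.25. About 3 to 15 N at grip_mid swings it; it stays where left. Shut, its cam presses on the column and clamps the head.
- lever_pad: Rubber face on the lever's outer side where it is pressed, 64 x 2.4 x 24 mm (from 6 to 30 mm above the head plate); origin at its middle in x and y, level with the plate's top face.
- lever_tip (a point): Free front end of the lever's outer face, 18 mm above the head plate, 96 mm in front of the pivot when shut.
- beaker_1: Glass beaker, 70 mm wide, 86 mm high; bystander, loose, leave it alone. Origin at the middle of its underside.
- dropper_1: Brown dropper bottle, 33 mm wide, 94 mm high; bystander, loose, leave it alone. Origin at the middle of its underside.
- dropper_2: Brown dropper bottle, 33 mm wide, 100 mm high; bystander, loose, leave it alone. Origin at the middle of its underside.
- weight_1: Larger brass check weight, 22 mm wide, 30 mm high; bystander, loose, leave it alone. Origin at the middle of its underside.
- weight_2: Smaller brass check weight, 18 mm wide, 22 mm high; bystander, loose, leave it alone. Origin at the middle of its underside.

How it is judged:
On the way, in this order (a step that is already met when the one before it is completed fails the run):
1. the specimen tray is pushed fully home (value of joint tray below 0.003 m), for 0.2 s.
2. the head is held with its pointer level with the collar, lever still open (z of pointer in the frame of collar between -0.004 and 0.004 m and value of joint lever above 0.1 rad), for 0.1 s.
3. the lever is shut with the pointer still level with the collar (z of pointer in the frame of collar between -0.004 and 0.004 m and value of joint lever below 0.03 rad), for 0.2 s.
At the end, for the whole second after the job is handed in: Tray within 3 mm of home; pointer within 4 mm of the collar's mid-height and at rest; lever within 0.03 rad of shut; the fingers still squeeze the fixed grip and the lever's rubber face with more than 2 N each (all of step 3 and value of joint tray below 0.003 m and contact force between the fingers and grip above 2 N and contact force between the fingers and lever_pad above 2 N and velocity of joint head between -0.01 and 0.01 m/s); the arm keeps its last pose, push and grip.
It fails at once if a bystander on the bench is moved by more than 20 mm (distance of any of beaker_1, dropper_1, dropper_2, weight_1, weight_2 from where it was at the start of the episode above 0.02 m).
It also fails if it takes over 51 s, if anything falls off the work surface, if the arm or the gripper's body presses on something with over 40 N, if the wrist force passes 120 N, or if a joint passes its speed limit or range.

## Robot

A 6-joint arm with a two-finger parallel gripper is mounted at the origin on a cart in front of the work surface, level with it; the furniture and walls round the work are solid. World frame = base frame: x ahead of the robot, y to its left, z up, the work surface at z = 0. Lengths are in m, angles in rad, forces in N, time in s.
With the tool pointing down it reaches from about 0.275 to 0.75 m from the base axis. Payload 10.2 kg.
Tool frame: the origin (TCP) lies between the finger pads; the fingertips stand 17 mm ahead of it and the grasp point (between the pads) lies 2 mm behind it; z points along the fingers, y is the line along which they close (so a half turn about z gives the same grasp; the last joint's range is limited). The gripper opens to 85 mm and grips with 20 to 120 N. Pads are 22 mm wide; open, the fingers measure 114 mm over their backs; the gripper's body (76 mm by 85 mm) begins 54 mm behind the grasp point. The pads swing forward as they close: fully open they stand 13 mm farther back than shut.
Start: joints at [1.029, 0.313, 1.498, -0, 1.331, -0.223], TCP at [0.165, 0.499, 0.248] pointing down, gripper open.
Joint ranges: [-2.94, 2.94], [-0.97, 2.17], [0.19, 2.56], [-1.23, 4.37], [0.02, 3.11], [-2.88, 2.88]. Speed limits (rad/s): [2.39, 2.39, 3.01, 3.14, 3.14, 3.14].

## Interface

Orientations are given as a unit quaternion [w, x, y, z].
In Python, from rig import * gives the robot as it stands.
- The arm moves only by the tool jog_arm, never from a script. Its argument "series" is a list of rows, each an object with "claw": the opening, from 0 (shut) to 1 (fully open); "offset": the shift along the world's x, y, z in cm, a list of three; "delta_rot": the turn, a rotation vector about the world's x, y, z in rad, a list of three. A call has exactly 5 rows; each row shifts and turns the commanded pose from where the row before left it; what a row does not reach is not made up. A row lasts 1/8 s, in which the tool goes at most 62.5 mm and 10.7 degrees, less where a joint would pass 70% of its speed; a pose out of reach is approached as far as the arm can. A call with a gripper value outside its range is refused whole. The fingers move at their own pace and stop on an object; the grip force is fixed at half the most. Time passes only in rows, so rows that do not move let the fingers close, or fill a call up. It gives the time, the measured TCP pose, the force, the opening and the grip force at its end, in the units of the state.
- get_state(): the state, without advancing time (a new reading comes with each control period).
- snapshot(name): name is "side" or "top"; returns the picture (400x640x3 uint8, blue, green, red); there is no depth.
- camera_info(name): a dict with "fx", "fy", "cx", "cy" (pixels), "k1" (the pictures are not rectified: a ray, as slopes to the right and down, at radius r is drawn at 1 + k1 r^2 times it, then the intrinsics apply), "R" (3x3) and "t" (3): a world point X has camera coordinates R X + t. Camera axes: x right, y down, z forward; pixel columns grow to the right and rows downward; lengths in m; the calibration is good to about 2 mm. A picture is of the moment at which its call begins. camera_info takes no time and is no camera call.
- hand_in(): hands the job in; it is judged then, once.
The state is a dict: "time": time; "joint_positions": joint angles; "dq": joint speeds; "effort": joint torques, N m; "eef_pos": TCP position; "tool_rot": TCP orientation; "contact_force": force on the tool from outside, world axes, zero at the start; "torque": the same for the moment, N m; "opening": finger opening in m; "grip_force": force on a finger pad.
Only numpy, scipy, OpenCV 4.12 (cv2) and the standard library are available. Lean on these libraries where they do the work, as an engineer would, in place of code of your own. Each camera call takes 0.05 s, during which the arm holds its last target. There are 200 camera calls.

## Working session

There is one attempt and no reset: what is moved stays moved. The work goes in short steps, Python scripts to look and compute and a tool call to move; the robot and the scene stay as the last step left them, time stands still between calls to the robot, and variables do not carry over. Pictures are saved under pics/ and viewed, at most 10 in all, crops included, and the job is handed in when it is done.

Besides the shell and the picture viewer there is one more tool, called after "Request:" as name(argument=value, ...) on one line, values as JSON. jog_arm: Moves the arm, as the interface text tells. Its arguments: {"type":"object","properties":{"series":{"type":"array","items":{"type":"object","properties":{"claw":{"type":"number"},"offset":{"type":"array","items":{"type":"number"}},"delta_rot":{"type":"array","items":{"type":"number"}}}}}},"required":["series"]}

```bash
mkdir -p pics
python3 - <<'E'
from rig import *
import cv2
for n in("side","top"):
    cv2.imwrite(f"pics/{n}0.png",snapshot(n)); print(n,camera_info(n))
s=get_state(); print({k:s[k] for k in("time","eef_pos","tool_rot","opening","contact_force")})
E
```

```text
side {'fx': 487.9434578526019, 'fy': 487.9434578526019, 'cx': 322.2673967503044, 'cy': 203.58724730984127, 'k1': 0.04979844473505209, 'R': array([[ 0.82780409, -0.56088058, -0.01238426],
       [-0.27498342, -0.38640938, -0.88038168],
       [ 0.48900359,  0.73218902, -0.47410413]]), 't': array([-0.36456508,  0.3576314 ,  1.29358299])}
top {'fx': 398.6713774844063, 'fy': 398.6713774844063, 'cx': 317.12578429692394, 'cy': 201.25793884771429, 'k1': -0.09383900118252347, 'R': array([[ 0.02108517, -0.99976078,  0.00581295],
       [-0.99503922, -0.02155029, -0.09712121],
       [ 0.09722325, -0.0037363 , -0.99525559]]), 't': array([0.12229605, 0.57018276, 1.28416018])}
{'time': 0.1, 'eef_pos': array([0.1644305 , 0.49835452, 0.24778303]), 'tool_rot': array([-2.14072738e-04,  1.58703815e-01,  9.87326053e-01, -5.64141948e-04]), 'opening': 0.08523417098211233, 'contact_force': array([-0.39716974, -0.51550479,  0.09687441])}
```

View pics/side0.png

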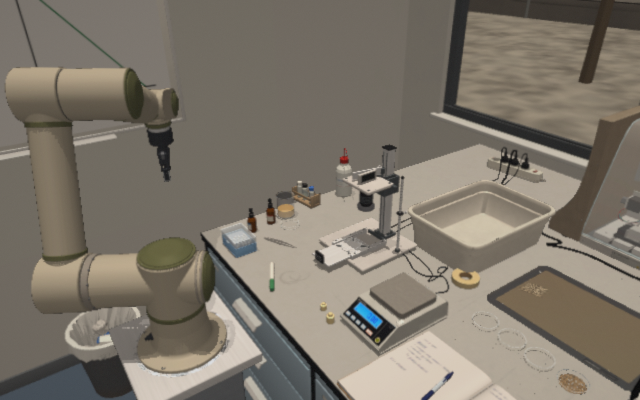

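View pics/top0.png

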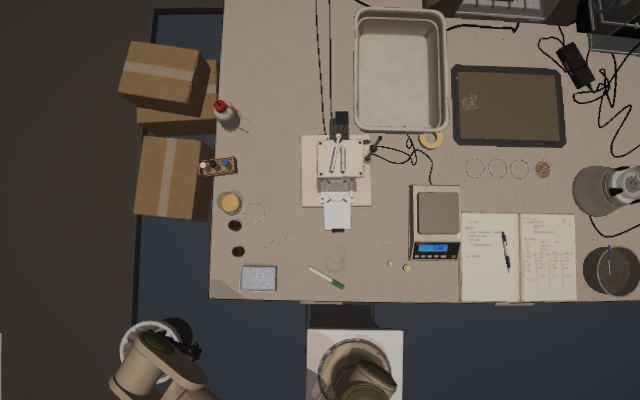

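The side view shows the stand at about (375,215), with its rod at (401,215). The top view shows the stand at about (338,170), the tray handle at (337,230) and grip and lever at about (340,155). I'll enlarge both.

Run:
```python
import cv2
a=cv2.imread("pics/side0.png")[140:275,305:425]; b=cv2.imread("pics/top0.png")[105:240,290:390]
cv2.imwrite("pics/sidec.png",cv2.resize(a,None,fx=4.4,fy=4.4,interpolation=cv2.INTER_CUBIC))
cv2.imwrite("pics/topc.png",cv2.resize(b,None,fx=4.4,fy=4.4,interpolation=cv2.INTER_CUBIC))
```

```text
(no output)
```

View pics/sidec.png

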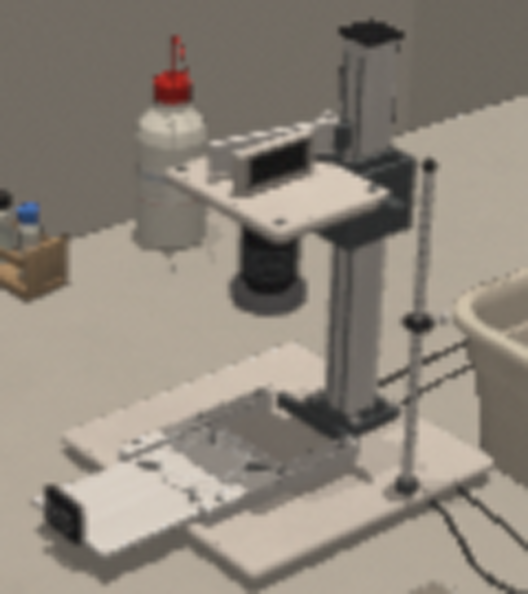

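View pics/topc.png

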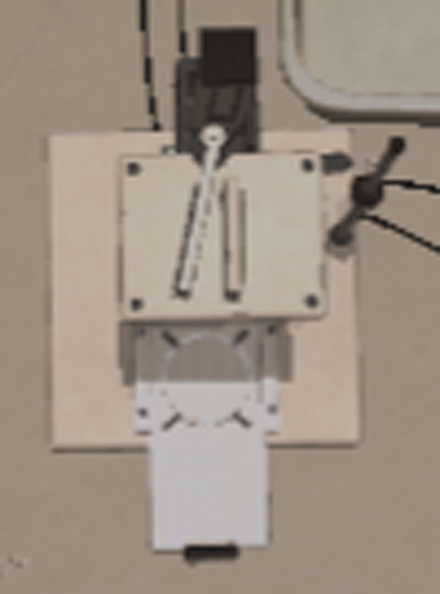

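Crop readings (4.4x):
- **Top crop:** base corners (50,133), (350,130), (358,443), (53,450). Plate corners (121,155), (317,150), (326,316), (122,320). Rod top (398,144), collar (367,190), handle (211,551).
- **Side crop:** collar (418,322), rod top (429,163), rod foot (405,487), handle about (64,514).

```bash
cat > h.py <<'E'
import numpy as np, cv2
from rig import *
from scipy.optimize import least_squares
C={n:camera_info(n) for n in("side","top")}
O={"side":(305,140),"top":(290,105)}
def proj(n,X):
    c=C[n];p=c["R"]@np.asarray(X,float)+c["t"];s=p[:2]/p[2];s=s*(1+c["k1"]*(s@s))
    return np.array([c["fx"]*s[0]+c["cx"],c["fy"]*s[1]+c["cy"]])
def px(n,uv): return np.array(uv)/4.4+np.array(O[n])-.39
def onz(n,p,z): 
    r=least_squares(lambda q:proj(n,[q[0],q[1],z])-p,[.45,0]);return np.r_[r.x,z]
def tri(ps,pt):
    r=least_squares(lambda X:np.r_[proj("side",X)-ps,proj("top",X)-pt],[.45,0,.1]);return r.x,r.cost
E
python3 - <<'E'
from h import *
np.set_printoptions(precision=4,suppress=True)
print("base");B=[onz("top",px("top",p),.018) for p in((50,133),(350,130),(358,443),(53,450))];print(np.array(B))
print("plate");P=[onz("top",px("top",p),.25) for p in((121,155),(317,150),(326,316),(122,320))];print(np.array(P))
for n,a,b in(("rodtop",(429,163),(398,144)),("collar",(418,322),(367,190)),("rodfoot",(405,487),(341,236)),("handle top",(62,490),(211,551)),("plate FR",(283,232),(326,316)),("plate BR",(388,195),(317,150)),("plate FL",(170,170),(122,320))):
    print(n,*tri(px("side",a),px("top",b)))
print("handle z54",onz("top",px("top",(211,551)),.054))
print("grip top front/back z.284",onz("top",px("top",(232,296)),.284),onz("top",px("top",(232,180)),.284))
print("lever front, pivot z.281",onz("top",px("top",(182,292)),.281),onz("top",px("top",(212,135)),.281))
for n,z in(("beak",(230,203)),("d1",(238,252)),("d2",(235,226)),("w1",(407,268)),("w2",(390,264))): print(n,onz("top",np.array(z),.03))
# model stand pose fit
S=np.array([[.09,.118,.018],[.09,-.118,.018],[-.155,-.118,.018],[-.155,.118,.018]])
st=np.array(B)[:,:2].T
f=lambda q:np.concatenate([proj("top",[q[0]+np.cos(q[2])*x-np.sin(q[2])*y,q[1]+np.sin(q[2])*x+np.cos(q[2])*y,z])-px("top",p) for (x,y,z),p in zip(list(S)+[(.005,-.106,.292)],((50,133),(350,130),(358,443),(53,450),(398,144)))])
r=least_squares(f,[.5,0,0]);print("stand",r.x,r.fun)
q=r.x
W=lambda x,y,z:[q[0]+np.cos(q[2])*x-np.sin(q[2])*y,q[1]+np.sin(q[2])*x+np.cos(q[2])*y,z]
for z in(.018,.15,.17,.292): print(z,(proj("side",W(.005,-.106,z))-O["side"]+.39)*4.4,(proj("top",W(.005,-.106,z))-O["top"]+.39)*4.4)
E
```

```text
base
[[ 0.7925  0.1937  0.018 ]
 [ 0.8004 -0.0369  0.018 ]
 [ 0.5588 -0.0445  0.018 ]
 [ 0.5486  0.1852  0.018 ]]
plate
[[0.717  0.1389 0.25  ]
 [0.7233 0.0151 0.25  ]
 [0.6171 0.0086 0.25  ]
 [0.6117 0.1361 0.25  ]]
rodtop [ 0.7181 -0.03    0.2882] 0.012269461769043841
collar [ 0.7191 -0.0294  0.1615] 0.00774781881538862
rodfoot [ 0.7167 -0.0301  0.0206] 0.0002550710894948359
handle top [0.4739 0.0676 0.058 ] 0.014278660449443571
plate FR [0.6186 0.0076 0.2482] 0.28316322532174926
plate BR [0.7242 0.0148 0.2443] 0.06806416525073616
plate FL [0.6139 0.135  0.2477] 0.701727906545603
handle z54 [0.4743 0.0671 0.054 ]
grip top front/back z.284 [0.6225 0.0699 0.284 ] [0.6943 0.0709 0.284 ]
lever front, pivot z.281 [0.6248 0.1001 0.281 ] [0.723  0.0833 0.281 ]
beak [0.5552 0.4211 0.03  ]
d1 [0.3956 0.3886 0.03  ]
d2 [0.48   0.4016 0.03  ]
w1 [ 0.355 -0.163  0.03 ]
w2 [ 0.3672 -0.107   0.03  ]
stand [0.7078 0.0757 0.0373] [-0.9722 -0.273   0.5637 -0.4861  1.0272  0.454  -0.8085 -0.0132  0.1579
  0.2075]
0.018 [404.7297 489.7675] [340.4369 236.4833]
0.15 [415.5389 337.0289] [365.2642 197.4737]
0.17 [417.2682 312.8162] [369.4986 190.8183]
0.292 [428.3996 158.3918] [398.6946 144.9132]
```

Request:
jog_arm(series=[{"claw": 0, "offset": [2.5, -4.2, 0], "delta_rot": [0, 0, 0.04]}, {"claw": 0, "offset": [2.5, -4.2, 0], "delta_rot": [0, 0, 0.04]}, {"claw": 0, "offset": [2.5, -4.2, 0], "delta_rot": [0, 0, 0.04]}, {"claw": 0, "offset": [2.5, -4.2, 0], "delta_rot": [0, 0, 0.04]}, {"claw": 0, "offset": [2.5, -4.2, 0], "delta_rot": [0, 0, 0.04]}])

```text
time: 0.72
eef_pos: [0.29, 0.2871, 0.2482]
tool_rot: [-0.0, 0.059, 0.998, -0.0]
contact_force: [-0.2, -0.4, 0.2]
opening: -0.0003
grip_force: 0.0
```

Request:
jog_arm(series=[{"claw": 0, "offset": [2.5, -4.3, 0], "delta_rot": [0, 0, 0.04]}, {"claw": 0, "offset": [2.5, -4.3, -1], "delta_rot": [0, 0, 0.04]}, {"claw": 0, "offset": [2.5, -4.3, -2], "delta_rot": [0, 0, 0.04]}, {"claw": 0, "offset": [2.5, -4.3, -2], "delta_rot": [0, 0, 0.035]}, {"claw": 0, "offset": [2.5, -4.3, -2], "delta_rot": [0, 0, 0]}])

```text
time: 1.35
eef_pos: [0.4151, 0.072, 0.1776]
tool_rot: [0.0, -0.018, 1.0, 0.0]
contact_force: [1.5, 1.8, 0.5]
opening: -0.0002
grip_force: 0.0
```

Run:
```python
from h import *
s=get_state(); print(s["time"],s["eef_pos"],s["tool_rot"],s["contact_force"],s["opening"])
# collar by dark mask near rod
for n,(x0,y0,x1,y1) in(("side",(392,206,408,220)),("top",(366,141,381,156))):
    im=cv2.imread(f"pics/{n}0.png"); g=cv2.cvtColor(im,cv2.COLOR_BGR2GRAY)[y0:y1,x0:x1]
    print(n,x0,y0);print(g)
```

```text
1.35 [0.4150562  0.0719632  0.17764112] [ 4.03127971e-05 -1.81765742e-02  9.99834791e-01  2.75390950e-05] [1.49521738 1.83400902 0.54478853] -0.0002454667228784372
side 392 206
[[161 168 167 168 168 168 158 118 108 132 166 168 168 168 169 169]
 [163 168 168 168 167 167 158 119 113 132 164 169 169 169 169 168]
 [164 167 168 168 166 166 156 107 105 125 163 167 167 168 168 164]
 [166 169 168 168 169 166 156 112 111 130 164 168 167 167 168 168]
 [166 168 168 167 168 162 151 111 114 135 160 166 167 168 173 169]
 [164 168 167 166 155 112  88  86  94  93 118 150 160 154 172 165]
 [162 166 166 157 113  61  51  78  82  59  73 119 145 124 143 153]
 [163 166 164 155 105  46  32  45  48  36  45  88 139 126 141 156]
 [164 165 166 163 145  84  47  36  40  43  61 114 159 161 163 165]
 [164 167 167 167 163 147 101  61  64  94 113 157 167 168 168 169]
 [165 167 167 168 168 159 123 103 111 140 158 166 169 168 169 168]
 [167 168 170 169 168 160 125 102 117 160 167 168 168 169 170 168]
 [167 168 169 168 168 161 126 109 123 163 168 168 168 166 162 152]
 [167 168 169 168 168 158 113 100 113 162 167 162 16
[... 273 characters left out ...]
4 144]
 [172 172 173 159  97  34  36  40  55  62  70 121 143 142 143]
 [174 172 172 136  65  38  43  51  55  59  46  35  34  33  33]
 [174 173 173 122  42  37  48  56  57  51  39 113 143 143 143]
 [174 174 173 122  43  37  43  49  53  45  36 114 144 143 144]
 [172 171 161 108  41  35  36  37  38  42  38 113 144 142 143]
 [169 160 152 116  53  33  34  33  33  36  66 121 143 142 144]
 [161 152 153 130  78  40  35  33  35  65 122 143 142 142 143]
 [161 152 151 117  65  53  64  77  78 121 143 144 143 143 142]
 [161 151 126  79  59  65  55 105 138 137 141 144 145 145 143]
 [161 133  88  56  61  53  48  49  39  33 105 138 143 144 144]
 [139  89  61  57  74 110 136 143 101  51  38  33 106 138 141]]
```

Request:
jog_arm(series=[{"claw": 0, "offset": [0, -0.3, -4.5], "delta_rot": [0, 0, 0]}, {"claw": 0, "offset": [0, 0, -4.5], "delta_rot": [0, 0, 0]}, {"claw": 0, "offset": [0, 0, -3.7], "delta_rot": [0, 0, 0]}, {"claw": 0, "offset": [1, 0, 0], "delta_rot": [0, 0, 0]}, {"claw": 0, "offset": [1, 0, 0], "delta_rot": [0, 0, 0]}])

```text
time: 1.98
eef_pos: [0.4362, 0.0705, 0.0526]
tool_rot: [0.001, -0.018, 1.0, -0.0]
contact_force: [-0.0, 0.3, -0.1]
opening: -0.0001
grip_force: 0.0
```

Request:
jog_arm(series=[{"claw": 0, "offset": [1.2, 0, 0], "delta_rot": [0, 0, 0]}, {"claw": 0, "offset": [1.2, 0, 0], "delta_rot": [0, 0, 0]}, {"claw": 0, "offset": [1.2, 0, 0], "delta_rot": [0, 0, 0]}, {"claw": 0, "offset": [1.2, 0, 0], "delta_rot": [0, 0, 0]}, {"claw": 0, "offset": [1.2, 0, 0], "delta_rot": [0, 0, 0]}])

```text
time: 2.6
eef_pos: [0.4951, 0.0707, 0.0512]
tool_rot: [-0.0, -0.018, 1.0, 0.0]
contact_force: [-2.4, 1.1, -0.1]
opening: 0.0002
grip_force: 1.1
```

Request:
jog_arm(series=[{"claw": 0, "offset": [1.0, 0, 0], "delta_rot": [0, 0, 0]}, {"claw": 0, "offset": [0.5, 0, 0], "delta_rot": [0, 0, 0]}, {"claw": 0, "offset": [0.3, 0, 0], "delta_rot": [0, 0, 0]}, {"claw": 0, "offset": [0.2, 0, 0], "delta_rot": [0, 0, 0]}, {"claw": 0, "offset": [0.2, 0, 0], "delta_rot": [0, 0, 0]}])

```text
time: 3.22
eef_pos: [0.5165, 0.0706, 0.0513]
tool_rot: [-0.0, -0.018, 1.0, 0.0]
contact_force: [-1.5, 1.3, -0.7]
opening: -0.0001
grip_force: 0.8
```

Request:
jog_arm(series=[{"claw": 0, "offset": [0.15, 0, 0], "delta_rot": [0, 0, 0]}, {"claw": 0, "offset": [0.15, 0, 0], "delta_rot": [0, 0, 0]}, {"claw": 0, "offset": [0.1, 0, 0], "delta_rot": [0, 0, 0]}, {"claw": 0, "offset": [0.1, 0, 0], "delta_rot": [0, 0, 0]}, {"claw": 0, "offset": [0, 0, 0], "delta_rot": [0, 0, 0]}])

```text
time: 3.85
eef_pos: [0.5207, 0.0706, 0.0513]
tool_rot: [-0.001, -0.018, 1.0, -0.0]
contact_force: [-7.7, -0.3, 4.6]
opening: -0.0001
grip_force: 3.6
```

Request:
jog_arm(series=[{"claw": 0, "offset": [0.1, 0, 0], "delta_rot": [0, 0, 0]}, {"claw": 0, "offset": [0.1, 0, 0], "delta_rot": [0, 0, 0]}, {"claw": 0, "offset": [0.1, 0, 0], "delta_rot": [0, 0, 0]}, {"claw": 0, "offset": [0, 0, 0], "delta_rot": [0, 0, 0]}, {"claw": 0, "offset": [0, 0, 0], "delta_rot": [0, 0, 0]}])

```text
time: 4.47
eef_pos: [0.5208, 0.0706, 0.0512]
tool_rot: [-0.005, -0.019, 1.0, -0.0]
contact_force: [-24.6, -2.0, 17.5]
opening: -0.0004
grip_force: 11.8
```

Request:
jog_arm(series=[{"claw": 0, "offset": [-3.5, 0, 0], "delta_rot": [0, 0, 0]}, {"claw": 0, "offset": [-4, 0, 2], "delta_rot": [0, 0, 0]}, {"claw": 1, "offset": [0, 0, 6], "delta_rot": [0, 0, 0]}, {"claw": 1, "offset": [0, 0, 6], "delta_rot": [0, 0, 0]}, {"claw": 1, "offset": [0, 0, 6], "delta_rot": [0, 0, 0]}])

```text
time: 5.1
eef_pos: [0.4496, 0.0704, 0.2538]
tool_rot: [0.001, -0.018, 1.0, -0.0]
contact_force: [0.9, 0.2, 0.1]
opening: 0.0544
grip_force: 0.0
```

Request:
jog_arm(series=[{"claw": 1, "offset": [0, 0, 6], "delta_rot": [0, 0, 0]}, {"claw": 1, "offset": [0, 0, 3], "delta_rot": [0, 0, 0]}, {"claw": 1, "offset": [4, 0, 0], "delta_rot": [0, 0, 0]}, {"claw": 1, "offset": [4, 0, 0], "delta_rot": [0, 0, 0]}, {"claw": 1, "offset": [3, 0, 0], "delta_rot": [0, 0, 0]}])

```text
time: 5.72
eef_pos: [0.5611, 0.0703, 0.3413]
tool_rot: [0.001, -0.018, 1.0, -0.0]
contact_force: [-0.5, -0.3, 0.6]
opening: 0.0852
grip_force: 0.0
```

Run:
```python
from h import *
for n in("side","top"):
    im=snapshot(n);cv2.imwrite(f"pics/{n}1.png",im)
s=get_state(); print(s["time"],s["eef_pos"],s["tool_rot"],s["contact_force"],s["opening"])
a=cv2.resize(cv2.imread("pics/side1.png")[140:275,305:425],None,fx=4.4,fy=4.4,interpolation=cv2.INTER_CUBIC)
cv2.imwrite("pics/c1.png",a)
```

```text
5.825 [0.56146326 0.07010679 0.34024469] [-6.47525780e-05 -1.78150145e-02  9.99841293e-01 -1.00471957e-04] [-0.29375345 -0.0607195  -0.50139401] 0.08551197428309784
```

View pics/c1.png

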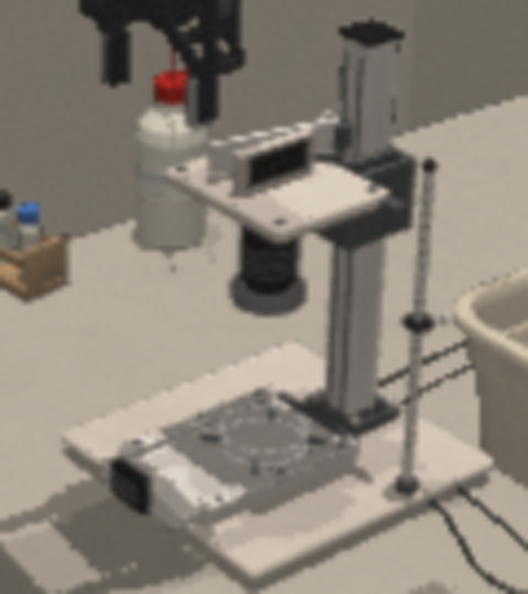

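The tray is home: its handle is now at about (130,485) in the crop. Next I move over the head.

Request:
jog_arm(series=[{"claw": 0.95, "offset": [2.5, 0.1, 0], "delta_rot": [0, 0, 0]}, {"claw": 0.95, "offset": [2.5, 0.1, 0], "delta_rot": [0, 0, 0]}, {"claw": 0.95, "offset": [2.5, 0.1, 0], "delta_rot": [0, 0, 0]}, {"claw": 0.95, "offset": [2.5, 0.1, 0], "delta_rot": [0, 0, 0]}, {"claw": 0.95, "offset": [0, 0, 0], "delta_rot": [0, 0, 0]}])

```text
time: 6.45
eef_pos: [0.66, 0.0744, 0.3406]
tool_rot: [-0.0, -0.018, 1.0, -0.0]
contact_force: [-1.4, -0.4, -1.0]
opening: 0.0813
grip_force: 0.0
```

Run:
```python
from h import *
for n in("side","top"):
    im=snapshot(n);cv2.imwrite(f"pics/{n}2.png",im)
s=get_state(); print(s["time"],s["eef_pos"],s["tool_rot"],s["contact_force"],s["opening"])
a=cv2.resize(cv2.imread("pics/side2.png")[120:255,305:425],None,fx=4.4,fy=4.4,interpolation=cv2.INTER_CUBIC)
b=cv2.resize(cv2.imread("pics/top2.png")[105:240,320:380],None,fx=4.4,fy=4.4,interpolation=cv2.INTER_CUBIC)
cv2.imwrite("pics/c2.png",np.hstack([a,b]))
```

```text
6.55 [0.65903562 0.07451479 0.34156903] [ 1.40280896e-04 -1.81109695e-02  9.99835970e-01 -7.94591763e-05] [-0.10844959 -0.31463352 -0.13826055] 0.08110138287125894
```

View pics/c2.png

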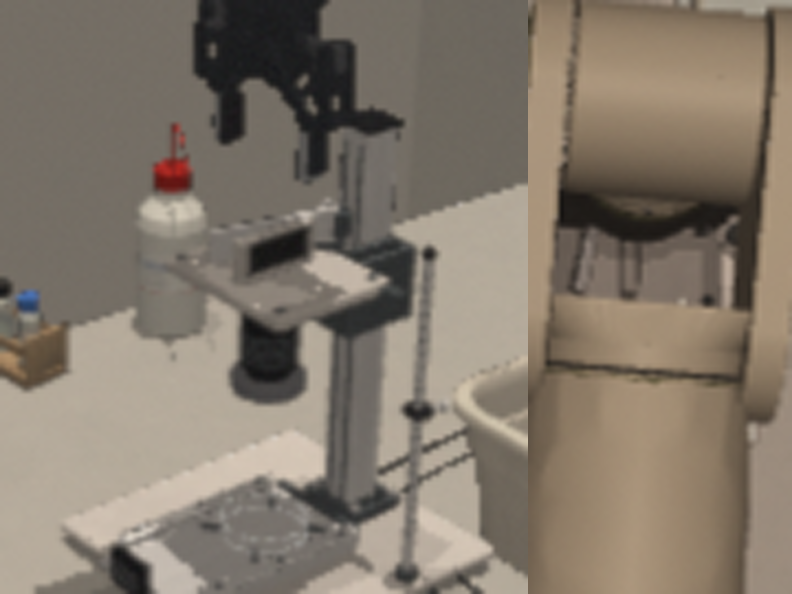

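The fingers hang above the plate, left tip at about (230,140) and right tip at about (312,178) in the crop, straddling grip and lever. The path down is clear.

Request:
jog_arm(series=[{"claw": 0.95, "offset": [0.1, 0, -2], "delta_rot": [0, 0, 0]}, {"claw": 0.95, "offset": [0, 0, -2], "delta_rot": [0, 0, 0]}, {"claw": 0.95, "offset": [0, 0, -1.5], "delta_rot": [0, 0, 0]}, {"claw": 0.95, "offset": [0, 0, -0.5], "delta_rot": [0, 0, 0]}, {"claw": 0.95, "offset": [0, 0, 0], "delta_rot": [0, 0, 0]}])

```text
time: 7.18
eef_pos: [0.6605, 0.0745, 0.2818]
tool_rot: [0.0, -0.018, 1.0, -0.0]
contact_force: [-0.2, 0.6, 0.4]
opening: 0.0814
grip_force: 0.0
```

Request:
jog_arm(series=[{"claw": 0.95, "offset": [0, 0, -0.3], "delta_rot": [0, 0, 0]}, {"claw": 0.95, "offset": [0, 0, -0.3], "delta_rot": [0, 0, 0]}, {"claw": 0.95, "offset": [0, 0, -0.3], "delta_rot": [0, 0, 0]}, {"claw": 0.95, "offset": [0, 0, -0.1], "delta_rot": [0, 0, 0]}, {"claw": 0.95, "offset": [0, 0, 0], "delta_rot": [0, 0, 0]}])

```text
time: 7.8
eef_pos: [0.6606, 0.0746, 0.2713]
tool_rot: [-0.0, -0.018, 1.0, -0.0]
contact_force: [-0.1, -0.3, 1.0]
opening: 0.0813
grip_force: 0.0
```

Request:
jog_arm(series=[{"claw": 0.95, "offset": [0, 0, -0.2], "delta_rot": [0, 0, 0]}, {"claw": 0.95, "offset": [0, 0, -0.2], "delta_rot": [0, 0, 0]}, {"claw": 0.95, "offset": [0, 0, -0.1], "delta_rot": [0, 0, 0]}, {"claw": 0.95, "offset": [0, 0, 0], "delta_rot": [0, 0, 0]}, {"claw": 0.95, "offset": [0, 0, 0], "delta_rot": [0, 0, 0]}])

```text
time: 8.43
eef_pos: [0.6606, 0.0746, 0.2664]
tool_rot: [0.0, -0.018, 1.0, -0.0]
contact_force: [-0.6, -0.0, -0.9]
opening: 0.0807
grip_force: 0.0
```

Request:
jog_arm(series=[{"claw": 0.95, "offset": [0, 0, -0.2], "delta_rot": [0, 0, 0]}, {"claw": 0.95, "offset": [0, 0, -0.1], "delta_rot": [0, 0, 0]}, {"claw": 0.95, "offset": [0, 0, -0.1], "delta_rot": [0, 0, 0]}, {"claw": 0.95, "offset": [0, 0, 0], "delta_rot": [0, 0, 0]}, {"claw": 0.95, "offset": [0, 0, 0], "delta_rot": [0, 0, 0]}])

```text
time: 9.05
eef_pos: [0.6606, 0.0746, 0.2624]
tool_rot: [0.0, -0.018, 1.0, -0.0]
contact_force: [0.1, -0.1, -0.2]
opening: 0.0813
grip_force: 0.0
```

Request:
jog_arm(series=[{"claw": 0.95, "offset": [0, 0, -0.1], "delta_rot": [0, 0, 0]}, {"claw": 0.95, "offset": [0, 0, -0.1], "delta_rot": [0, 0, 0]}, {"claw": 0.95, "offset": [0, 0, 0], "delta_rot": [0, 0, 0]}, {"claw": 0.95, "offset": [0, 0, 0], "delta_rot": [0, 0, 0]}, {"claw": 0.95, "offset": [0, 0, 0], "delta_rot": [0, 0, 0]}])

```text
time: 9.68
eef_pos: [0.6606, 0.0746, 0.2603]
tool_rot: [0.0, -0.018, 1.0, 0.0]
contact_force: [-0.7, -0.1, 0.1]
opening: 0.081
grip_force: 0.0
```

Request:
jog_arm(series=[{"claw": 0.95, "offset": [0, 0, -0.1], "delta_rot": [0, 0, 0]}, {"claw": 0.95, "offset": [0, 0, -0.1], "delta_rot": [0, 0, 0]}, {"claw": 0.95, "offset": [0, 0, 0], "delta_rot": [0, 0, 0]}, {"claw": 0.95, "offset": [0, 0, 0], "delta_rot": [0, 0, 0]}, {"claw": 0.95, "offset": [0, 0, 0], "delta_rot": [0, 0, 0]}])

```text
time: 10.3
eef_pos: [0.6606, 0.0745, 0.2583]
tool_rot: [0.0, -0.018, 1.0, -0.0]
contact_force: [-0.1, 0.5, -0.2]
opening: 0.081
grip_force: 0.0
```

Request:
jog_arm(series=[{"claw": 0.95, "offset": [0, 0, -0.1], "delta_rot": [0, 0, 0]}, {"claw": 0.95, "offset": [0, 0, -0.1], "delta_rot": [0, 0, 0]}, {"claw": 0.95, "offset": [0, 0, 0], "delta_rot": [0, 0, 0]}, {"claw": 0.95, "offset": [0, 0, 0], "delta_rot": [0, 0, 0]}, {"claw": 0.95, "offset": [0, 0, 0], "delta_rot": [0, 0, 0]}])

```text
time: 10.92
eef_pos: [0.6606, 0.0745, 0.2563]
tool_rot: [0.0, -0.018, 1.0, -0.0]
contact_force: [0.2, 0.4, -0.2]
opening: 0.0816
grip_force: 0.0
```

Request:
jog_arm(series=[{"claw": 0.95, "offset": [0, 0, -0.1], "delta_rot": [0, 0, 0]}, {"claw": 0.95, "offset": [0, 0, 0], "delta_rot": [0, 0, 0]}, {"claw": 0.95, "offset": [0, 0, 0], "delta_rot": [0, 0, 0]}, {"claw": 0.95, "offset": [0, 0, 0], "delta_rot": [0, 0, 0]}, {"claw": 0.95, "offset": [0, 0, 0], "delta_rot": [0, 0, 0]}])

```text
time: 11.55
eef_pos: [0.6606, 0.0745, 0.2556]
tool_rot: [0.0, -0.018, 1.0, -0.0]
contact_force: [-0.7, -0.1, 2.7]
opening: 0.081
grip_force: 2.0
```

Request:
jog_arm(series=[{"claw": 0.95, "offset": [0, 0, -0.1], "delta_rot": [0, 0, 0]}, {"claw": 0.95, "offset": [0, 0, 0], "delta_rot": [0, 0, 0]}, {"claw": 0.95, "offset": [0, 0, 0], "delta_rot": [0, 0, 0]}, {"claw": 0.95, "offset": [0, 0, 0], "delta_rot": [0, 0, 0]}, {"claw": 0.95, "offset": [0, 0, 0], "delta_rot": [0, 0, 0]}])

```text
time: 12.18
eef_pos: [0.6606, 0.0746, 0.2543]
tool_rot: [0.0, -0.018, 1.0, -0.0]
contact_force: [-0.2, 0.5, 3.2]
opening: 0.0811
grip_force: 1.7
```

Request:
jog_arm(series=[{"claw": 0.95, "offset": [0, 0, -0.1], "delta_rot": [0, 0, 0]}, {"claw": 0.95, "offset": [0, 0, 0], "delta_rot": [0, 0, 0]}, {"claw": 0.95, "offset": [0, 0, 0], "delta_rot": [0, 0, 0]}, {"claw": 0.95, "offset": [0, 0, 0], "delta_rot": [0, 0, 0]}, {"claw": 0.95, "offset": [0, 0, 0], "delta_rot": [0, 0, 0]}])

```text
time: 12.8
eef_pos: [0.6606, 0.0745, 0.2533]
tool_rot: [0.0, -0.018, 1.0, -0.0]
contact_force: [1.5, 0.7, 3.8]
opening: 0.0811
grip_force: 1.7
```

Request:
jog_arm(series=[{"claw": 0.95, "offset": [0, 0, -1], "delta_rot": [0, 0, 0]}, {"claw": 0.95, "offset": [0, 0, -1], "delta_rot": [0, 0, 0]}, {"claw": 0.95, "offset": [0, 0, -1], "delta_rot": [0, 0, 0]}, {"claw": 0.95, "offset": [0, 0, -1], "delta_rot": [0, 0, 0]}, {"claw": 0.95, "offset": [0, 0, -1], "delta_rot": [0, 0, 0]}])

```text
time: 13.42
eef_pos: [0.6606, 0.0746, 0.2036]
tool_rot: [0.0, -0.018, 1.0, -0.0]
contact_force: [0.4, 0.1, 6.0]
opening: 0.0815
grip_force: 3.4
```

Request:
jog_arm(series=[{"claw": 0.95, "offset": [0, 0, -1], "delta_rot": [0, 0, 0]}, {"claw": 0.95, "offset": [0, 0, -1], "delta_rot": [0, 0, 0]}, {"claw": 0.95, "offset": [0, 0, -0.5], "delta_rot": [0, 0, 0]}, {"claw": 0.95, "offset": [0, 0, 0], "delta_rot": [0, 0, 0]}, {"claw": 0.95, "offset": [0, 0, 0], "delta_rot": [0, 0, 0]}])

```text
time: 14.05
eef_pos: [0.6606, 0.0746, 0.1786]
tool_rot: [0.0, -0.018, 1.0, -0.0]
contact_force: [0.9, -0.4, 4.6]
opening: 0.0812
grip_force: 2.6
```

Run:
```python
from h import *
for n in("side","top"):
    im=snapshot(n);cv2.imwrite(f"pics/{n}3.png",im)
s=get_state(); print(s["time"],s["eef_pos"],s["tool_rot"],s["contact_force"],s["opening"])
a=cv2.resize(cv2.imread("pics/side3.png")[165:240,345:425],None,fx=8,fy=8,interpolation=cv2.INTER_CUBIC)
cv2.imwrite("pics/c3.png",a)
```

```text
14.15 [0.66062916 0.07452524 0.17867099] [ 2.34167131e-04 -1.80696340e-02  9.99836703e-01 -2.75498101e-05] [ 0.11662335 -0.60013915  5.66192418] 0.08108248541177922
```

View pics/c3.png

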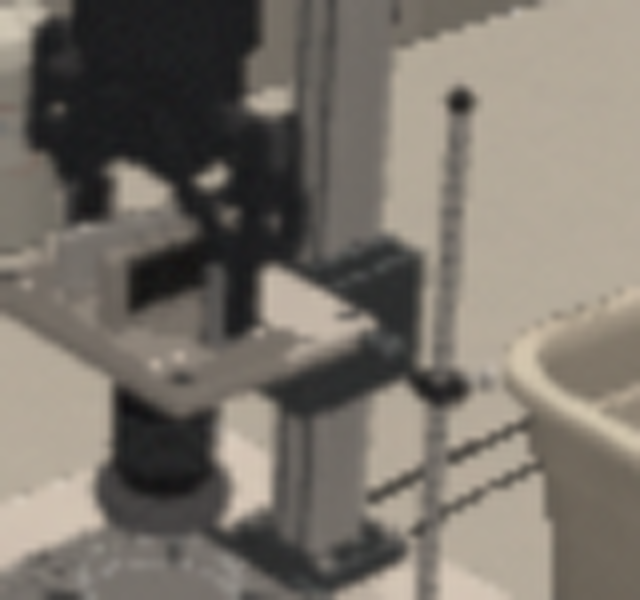

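The plate is down and the dark pointer runs from about (380,338) to (414,373) in the crop, close to the collar at (440,387). I'll check this numerically.

Run:
```python
from h import *
np.set_printoptions(precision=4,suppress=True,linewidth=200)
for tip in((354,161),(352,162)):
    P=onz("top",px("top",tip),.244); print("pointer xy",P)
for z in(.159,.163,.167,.171): print(z,proj("side",[P[0],P[1],z]),"rod",proj("side",[.7178,-.0297,z]))
g=cv2.cvtColor(cv2.imread("pics/side3.png"),cv2.COLOR_BGR2GRAY)
print(g[202:220,388:408])
g=cv2.cvtColor(cv2.imread("pics/top3.png"),cv2.COLOR_BGR2GRAY)
print(g[138:156,358:380])
for z in(.159,.163,.167,.171): print(z,proj("top",[P[0],P[1],z]),"rod",proj("top",[.7178,-.0297,z]))
```

```text
pointer xy [ 0.7183 -0.0093  0.244 ]
pointer xy [ 0.7176 -0.008   0.244 ]
0.159 [394.7541 210.9022] rod [399.4039 213.6094]
0.163 [394.8265 209.8094] rod [399.4827 212.5085]
0.167 [394.8992 208.7138] rod [399.5618 211.4049]
0.171 [394.9721 207.6157] rod [399.6411 210.2986]
[[ 72  52  46  46  45  47  45  46  52  97 157 134 115 122 153 170 171 170 171 170]
 [134  82  63  51  45  46  44  46  53  95 156 133 112 118 164 170 170 171 169 171]
 [109 108 127  89  52  44  45  46  53  98 157 132 115 127 167 171 171 172 171 171]
 [171 167 163 142  74  48  45  46  57 105 156 124 115 130 167 172 173 172 172 172]
 [169 150 112 103  73  58  53  49  59 106 156 121 112 134 168 172 173 172 173 172]
 [133 106  72  76  74  75  79  60  61 106 154 123 116 134 167 172 172 171 171 172]
 [105  84  55  55  64  79  75  63  61 107 153 110 106 127 167 171 171 170 170 169]
 [ 64  55  47  44  50  63  56  52  70 119 154 114 115 133 167 170 170 171 171 171]
 [ 46  45  46  45  47  47  47  46  67 117 150 114 117 137 164 170 172 171 177 172]
 [ 45  46  46  45  47  47  48  56  55  76  84  89  96  94 120 153 165 157 175 1
[... 1807 characters left out ...]
140 141 125  84  52  40  34  64 121 140 141]
 [136 137 137 138 116  71 108 142 140 140 141 140 141 123  82  51  40  64 121 141 141 140]
 [133 133 134 134 111  67 107 141 141 140 141 141 140 127  85  49  68 118 142 143 142 142]
 [130 131 131 128  96  52 108 143 141 140 141 141 141 115  70  48 106 136 139 143 144 143]
 [126 127 128 125  94  49 106 143 140 141 141 141 141 112  64  57  46  29 103 137 142 142]
 [124 124 124 119  89  52 106 143 141 141 141 141 142 111  60  59  58  47  36  30 105 137]]
0.159 [365.7668 148.3661] rod [372.9547 148.482 ]
0.163 [365.9356 148.0614] rod [373.1471 148.1779]
0.167 [366.1055 147.7547] rod [373.3408 147.8718]
0.171 [366.2766 147.4459] rod [373.5358 147.5637]
```

Kinematics put the pointer at z≈0.167, and the collar measures z≈0.1615. I press 5.5 mm further and hold.

Request:
jog_arm(series=[{"claw": 0.95, "offset": [0, 0, -0.3], "delta_rot": [0, 0, 0]}, {"claw": 0.95, "offset": [0, 0, -0.25], "delta_rot": [0, 0, 0]}, {"claw": 0.95, "offset": [0, 0, 0], "delta_rot": [0, 0, 0]}, {"claw": 0.95, "offset": [0, 0, 0], "delta_rot": [0, 0, 0]}, {"claw": 0.95, "offset": [0, 0, 0], "delta_rot": [0, 0, 0]}])

```text
time: 14.78
eef_pos: [0.6606, 0.0745, 0.1732]
tool_rot: [0.0, -0.018, 1.0, -0.0]
contact_force: [0.6, 0.0, 4.6]
opening: 0.0808
grip_force: 2.7
```

Run:
```python
from h import *
for n in("side",):
    im=snapshot(n);cv2.imwrite(f"pics/{n}4.png",im)
s=get_state(); print(s["time"],s["eef_pos"],s["contact_force"],s["opening"])
g=cv2.cvtColor(im,cv2.COLOR_BGR2GRAY)
print(g[202:217,386:404])
cv2.imwrite("pics/c4.png",cv2.resize(im[190:225,365:415],None,fx=14,fy=14,interpolation=cv2.INTER_CUBIC))
```

```text
14.825 [0.66063711 0.0745649  0.17321199] [ 0.21403569 -1.16212635  6.02063673] 0.081218771783284
[[ 78  61  55  51  47  46  46  46  46  46  53  96 158 135 117 122 154 169]
 [132  85  58  48  45  46  45  46  46  46  53  96 156 132 112 118 163 171]
 [175 157 101  65  51  47  46  46  45  46  53  97 157 131 115 127 167 172]
 [173 136 101 115  92  65  47  45  45  47  59 105 157 125 115 131 168 173]
 [176 145 114 135 156 119  59  44  46  47  60 107 156 120 110 134 168 172]
 [183 175 164 160 150 108  65  50  47  47  59 106 156 121 116 134 167 172]
 [175 162 132 117  97  80  71  65  55  49  59 106 153 109 106 127 166 171]
 [145 129 111  89  60  62  73  72  65  57  68 119 154 115 114 134 167 170]
 [112  99  79  61  49  47  54  63  61  60  70 116 149 114 116 136 163 169]
 [ 74  62  52  48  47  44  45  49  50  53  56  76  85  88  97  96 120 152]
 [ 50  48  45  45  46  46  45  46  47  47  43  39  52  81  83  61  74 120]
 [ 47  46  46  46  47  47  49  56  61  74  74  40  32  47  49  39  45  90]
 [ 47  47  46  45  49  59  81 106 121 152 144  85  48  37  41  44  63 116]
 [ 45  44  47  53  69 109 154 159 163 169 168 149 103  61  67  96 116 159]
 [ 50  55  66  81 110 139 168 171 171 171 171 162 126 105 114 143 160 170]]
```

View pics/c4.png

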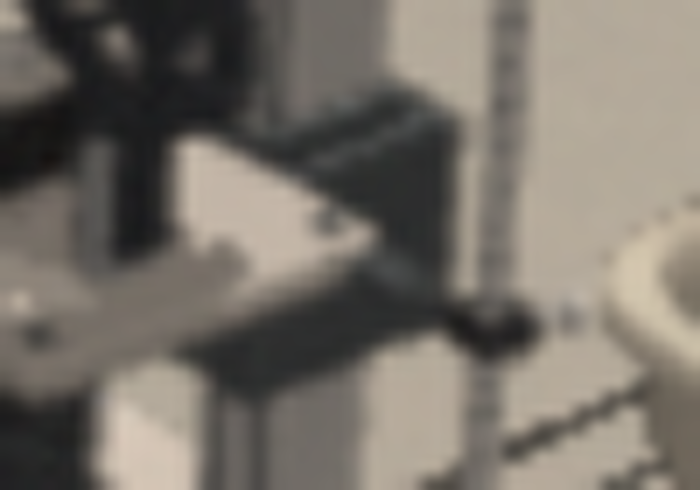

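The grey pointer tip sits at about row 210, col 394.5. A level pointer should be at row 210.1, so it is level within about 1 mm. I close in stages, lifting to offset the pads' forward swing.

Request:
jog_arm(series=[{"claw": 0.82, "offset": [0, 0, 0.36], "delta_rot": [0, 0, 0]}, {"claw": 0.82, "offset": [0, 0, 0], "delta_rot": [0, 0, 0]}, {"claw": 0.7, "offset": [0, 0, 0.26], "delta_rot": [0, 0, 0]}, {"claw": 0.7, "offset": [0, 0, 0], "delta_rot": [0, 0, 0]}, {"claw": 0.7, "offset": [0, 0, 0], "delta_rot": [0, 0, 0]}])

```text
time: 15.45
eef_pos: [0.6605, 0.0746, 0.1795]
tool_rot: [0.0, -0.018, 1.0, -0.0]
contact_force: [-0.0, 0.2, 6.7]
opening: 0.0598
grip_force: 3.0
```

Request:
jog_arm(series=[{"claw": 0.585, "offset": [0, 0, 0.2], "delta_rot": [0, 0, 0]}, {"claw": 0.585, "offset": [0, 0, 0], "delta_rot": [0, 0, 0]}, {"claw": 0.5, "offset": [0, 0, 0.12], "delta_rot": [0, 0, 0]}, {"claw": 0.5, "offset": [0, 0, 0], "delta_rot": [0, 0, 0]}, {"claw": 0.5, "offset": [0, 0, 0], "delta_rot": [0, 0, 0]}])

```text
time: 16.08
eef_pos: [0.6604, 0.0748, 0.1826]
tool_rot: [-0.0, -0.018, 1.0, 0.0]
contact_force: [-2.1, 0.8, 6.2]
opening: 0.0425
grip_force: 4.0
```

Run:
```python
from h import *
im=snapshot("side");cv2.imwrite(f"pics/side5.png",im)
s=get_state(); print(s["time"],s["eef_pos"],s["tool_rot"],s["contact_force"],s["opening"],s["grip_force"])
g=cv2.cvtColor(im,cv2.COLOR_BGR2GRAY)
print(g[202:217,386:404])
```

```text
16.125 [0.66037902 0.07481841 0.18258922] [-1.65389315e-04 -1.82128343e-02  9.99834109e-01  1.41651045e-04] [-0.97799551  0.75502257  5.84285161] 0.04332338361360429 4.047944457270205
[[ 75  59  55  50  46  45  46  45  44  46  53  96 157 135 116 121 153 170]
 [116  80  58  47  46  45  46  45  47  46  54  96 157 132 112 118 164 170]
 [172 157 101  59  51  46  46  47  46  46  54  98 157 132 115 127 167 172]
 [174 139 103  91  89  65  48  45  45  46  56 105 156 124 116 130 168 172]
 [177 149 115 132 155 119  59  46  45  47  59 107 156 120 111 133 168 172]
 [182 176 165 161 151 108  67  52  47  46  59 106 155 122 116 135 168 171]
 [175 163 134 119  99  81  74  76  54  48  59 106 153 109 106 128 166 171]
 [147 130 112  90  60  60  72  73  65  58  70 118 154 114 113 133 167 170]
 [113 102  81  66  45  47  55  65  62  62  70 118 150 115 117 137 163 169]
 [ 77  62  53  50  43  45  47  49  50  52  55  75  85  87  96  95 121 153]
 [ 52  48  46  46  45  46  45  46  48  47  44  40  51  81  83  60  74 120]
 [ 47  45  46  46  47  47  46  51  59  74  75  39  34  46  49  39  45  91]
 [ 46  44  46  45  48  55  69  92 119 152 145  85  48  36  40  46  63 116]
 [ 45  42  47  52  68  99 134 156 163 169 167 148 102  61  67  95 116 160]
 [ 49  49  62  83 110 138 164 170 171 171 170 162 126 105 113 142 161 170]]
```

The height hasn't changed, so I finish the squeeze.

Request:
jog_arm(series=[{"claw": 0.4, "offset": [0, 0, 0.1], "delta_rot": [0, 0, 0]}, {"claw": 0.32, "offset": [0, 0, 0.06], "delta_rot": [0, 0, 0]}, {"claw": 0.2, "offset": [0, 0, 0.02], "delta_rot": [0, 0, 0]}, {"claw": 0, "offset": [0, 0, 0], "delta_rot": [0, 0, 0]}, {"claw": 0, "offset": [0, 0, 0], "delta_rot": [0, 0, 0]}])

```text
time: 16.75
eef_pos: [0.6602, 0.0723, 0.184]
tool_rot: [-0.001, -0.018, 1.0, -0.002]
contact_force: [-4.4, -10.7, 5.2]
opening: 0.0195
grip_force: 59.3
```

Request:
jog_arm(series=[{"claw": 0, "offset": [0, 0, 0], "delta_rot": [0, 0, 0]}, {"claw": 0, "offset": [0, 0, 0], "delta_rot": [0, 0, 0]}, {"claw": 0, "offset": [0, 0, 0], "delta_rot": [0, 0, 0]}, {"claw": 0, "offset": [0, 0, 0], "delta_rot": [0, 0, 0]}, {"claw": 0, "offset": [0, 0, 0], "delta_rot": [0, 0, 0]}])

```text
time: 17.38
eef_pos: [0.6602, 0.0723, 0.184]
tool_rot: [-0.001, -0.018, 1.0, -0.002]
contact_force: [-3.9, -10.2, 5.9]
opening: 0.0195
grip_force: 59.3
```

Run:
```python
from h import *
im=snapshot("side");cv2.imwrite(f"pics/side6.png",im)
s=get_state(); print(s["time"],s["eef_pos"],s["tool_rot"],s["contact_force"],s["opening"],s["grip_force"])
g=cv2.cvtColor(im,cv2.COLOR_BGR2GRAY)
print(g[202:217,386:404])
cv2.imwrite("pics/c6.png",cv2.resize(im[140:275,305:425],None,fx=4.4,fy=4.4,interpolation=cv2.INTER_CUBIC))
```

```text
17.425 [0.66022571 0.07232971 0.18404208] [-8.70752369e-04 -1.78303314e-02  9.99839242e-01 -1.67684304e-03] [-4.83428712 -9.80112037  5.62940103] 0.019686055063235463 59.31690368002819
[[ 78  69  57  54  49  47  47  46  45  45  52  95 158 135 116 121 154 169]
 [ 99  71  53  46  46  47  46  46  47  46  51  96 157 132 113 118 163 171]
 [164 129  75  58  48  45  47  45  45  45  54  97 157 132 115 125 167 171]
 [171 127 101 104  85  59  45  47  46  46  59 104 156 124 114 130 168 172]
 [169 117 108 137 159 107  57  46  45  46  60 105 156 121 110 135 168 172]
 [182 172 168 164 161 131  71  49  46  46  60 106 155 122 115 135 169 171]
 [180 173 158 127 109  90  72  62  54  48  60 108 153 109 106 126 167 171]
 [153 138 122  94  65  65  73  71  67  58  69 119 154 113 114 133 166 171]
 [119 109  96  71  51  48  55  64  64  63  69 117 149 114 116 137 162 170]
 [ 81  71  60  51  46  46  47  51  51  52  55  75  84  88  97  94 121 153]
 [ 52  48  47  46  45  44  45  47  45  47  42  39  50  80  83  61  75 120]
 [ 46  45  45  46  47  45  47  49  56  64  63  35  34  48  49  38  45  90]
 [ 46  46  46  46  46  48  62  83 111 133 141  85  48  37  40  43  64 116]
 [ 46  44  47  51  57  81 119 154 163 165 167 149 103  62  67  95 115 160]
 [ 47  50  62  79  99 134 161 169 170 171 170 161 126 105 113 142 161 170]]
```

View pics/c6.png

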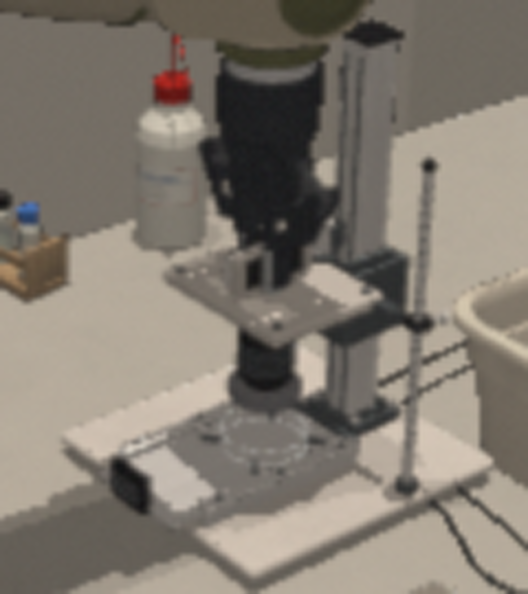

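The fingers squeeze grip and lever at 59 N and a 19.6 mm opening. The pointer tip is at about (408,316) in the crop beside the collar at (418,322), its row unchanged, and the tray is home.

```bash
python3 -c "
from rig import *
print(hand_in())"
```

```text
the job is handed in; nothing more can be done
None
```

I handed the job in at about 17.4 s with the tray home, the pointer level with the collar to about 1 mm by camera, and the fingers still squeezing the lever shut at 59 N; `hand_in()` returned no verdict, so a pass isn't confirmed.

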